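# Make up two lathe job trays

### The arm

A 7-joint arm with a two-finger parallel gripper is mounted at the origin on the work surface. World frame = base frame: x ahead of the robot, y to its left, z up, the work surface at z = 0. Lengths are in m, angles in rad, forces in N, time in s.
With the tool pointing down it reaches from about 0.4 to 0.85 m from the base axis. Payload 10.4 kg.
Tool frame: the origin (TCP) lies between the finger pads; the fingertips stand r.nose_length ahead of it and the grasp point (between the pads) lies 8 mm behind it (r.nose_length is the distance from the TCP to the fingertips, in m); x points along the fingers, y is the direction in which the jaws open and shut, and the axes are right-handed (so a half turn about x gives the same grasp; the last joint's range is limited). The gripper opens to 87 mm and grips with 3 to 60 N. Pads are 19 mm wide; open, the fingers measure 117 mm over their backs; the gripper's body (75 mm by 190 mm) begins 51 mm behind the grasp point.
Start: joints at [-1.328, 0.332, -0.065, 1.46, 0.022, 1.35, -0.088], TCP at [0.164, 0.603, 0.234] pointing down, gripper open.
Joint ranges: [-2.6, 2.6], [-0.5, 2.12], [-1.47, 1.34], [0.16, 2.42], [-1.27, 4.41], [0.06, 2.06], [-2.6, 2.6]. Speed limits (rad/s): [2.22, 2.22, 2.79, 2.79, 3.14, 3.14, 3.14].

### API

Orientations are given as a unit quaternion [x, y, z, w].
In Python, from bench import r, vision, close_job gives the robot as it stands. The module is installed in compiled form; this text tells all that it offers.
- The arm moves only by the shell command python3 -m pendant 'ROWS' [OPENING] [FORCE]. ROWS is text: rows parted by semicolons, each of 6 numbers parted by spaces: the shift along the tool's x, y, z in units of 0.25 m (1.0 is 0.25 m), then the turn, a rotation vector about the tool's x, y, z in units of 1.5 rad (1.0 is 1.5 rad). A call has 1 to 8 rows; each row is the pose to reach, as a shift and turn from the pose commanded when the call began, along the tool's axes at that moment; what a row does not reach only later rows make up. A row lasts 1/10 s, in which the tool goes at most 50 mm and 8.59 degrees, less where a joint would pass 70% of its speed; a pose out of reach is approached as far as the arm can. A call with a number of a shift or a turn outside -1 to 1 is refused whole. A call with a gripper value outside its range is refused whole. OPENING is the gripper command: -1 is shut, 1 is fully open, values between are in proportion, set as the call begins (- or left out, the last holds). The fingers move at their own pace and stop on an object; FORCE is the grip in N (left out, the last holds). Time passes only in rows, so rows that repeat a pose let the fingers close. It gives the time, the measured TCP pose, the force and the opening at its end, in the units of the state.
- r.read_state(): the state, without advancing time (a new reading comes with each control period).
- vision.camera(name): name is "side" or "top"; returns (picture, depth): 400x640x3 uint8, blue, green, red; 400x640 float32, m along the optical axis (not along the pixel's ray), 0 where there is no reading.
- vision.get_calibration(name): a dict with "camera_matrix" (3x3 intrinsics, pixels), "rvec" (rotation vector, rad) and "tvec" (3), from world to camera coordinates, as OpenCV has them. Camera axes: x right, y down, z forward; pixel columns grow to the right and rows downward; lengths in m; the calibration is good to about 2 mm. A picture is of the moment at which its call begins. get_calibration takes no time and is no camera call.
- close_job(): hands the job in, once; it reports no verdict.
The state is a dict: "time": time; "joint_positions": joint angles; "joint_vel": joint speeds; "joint_torque": joint torques, N m; "ee_pos": TCP position; "eef_rot": TCP orientation; "ft_force": force on the tool from outside, world axes, zero at the start; "torque": the same for the moment, N m; "width": finger opening in m.
Only numpy, scipy, OpenCV 4.12 (cv2) and the standard library are available. Lean on these libraries where they do the work, as an engineer would, in place of code of your own. Each camera call takes 0.05 s, during which the arm holds its last target. There are 200 camera calls.

### The job

Make up the trays for the next two lathe jobs from the stock in the middle of the bench. Bar job, in the tray with two pockets: the square bar blank flat in the wide pocket and the turning tool in its holder in the narrow one. Flange job, in the tray with three pockets: the disc blank flat in the large round pocket, the drill chuck standing nose down in the small round one and the boring bar in its holder in the long one; set each down on the floor of its pocket without dropping it (bar and tools may point either way), and leave the parting tool where it is.

Things in the scene. Friction and masses are not known exactly. Their poses are not given: they have to be found in the camera images.
- bar_blank: Plain square aluminium bar blank lying flat: 95 mm long (its x axis), 38 wide, 38 high, about 0.37 kg. Origin: centre of its underside, z up. Lies in the stock in the middle of the bench, x axis within 0.5 rad of straight away from the robot. Only low clutter (hex keys, a centre drill, under 9 mm high) lies between the stock pieces.
- turning_tool: Lathe tool holder: dark steel block 60 mm long (x), 28 wide (y), 42 high, screws and nut on top to 54; 0.5 kg; grip it across the 28 mm faces. A square 12 mm shank runs from x -34 to +58 mm, centred 8 mm to -y, 21 up: a short stub (28 mm) at +x with brass-coloured insert. Origin: centre of block's underside, z up. In the stock mid-bench, tool pointing away from the robot (yaw within 0.5 rad).
- boring_tool: Lathe tool holder: dark steel block 60 mm long (x), 28 wide (y), 42 high, screws and nut on top to 54; 0.5 kg; grip it across the 28 mm faces. A round 14 mm bar runs from x -33 to +85 mm on its middle line, 22 up: it sticks out far (55 mm) at +x. Origin: centre of block's underside, z up. In the stock mid-bench, tool pointing away from the robot (yaw within 0.5 rad).
- parting_tool: Lathe tool holder: dark steel block 60 mm long (x), 28 wide (y), 42 high, screws and nut on top to 54; 0.5 kg; grip it across the 28 mm faces. A thin blade, 3 mm thick and 20 high, sticks out 30 mm at +x along the -y face. Not needed: leave it. Origin: centre of block's underside, z up. In the stock mid-bench, tool pointing away from the robot (yaw within 0.5 rad).
- disc_blank: Aluminium disc blank lying flat: 58 mm diameter, 30 mm high, about 0.21 kg. Origin: centre of its underside, z up. Lies in the stock in the middle of the bench.
- drill_chuck: Steel drill chuck standing nose down, arbor up; 112 mm tall, 0.5 kg. Nose 36 mm across at the bottom, body 44 across from 10 to 52 mm up, collar 32 across to 60 mm up, then a plain slightly tapered arbor, 18 mm thick at 60 mm up, 16 at 110: grip it there. Origin: centre of its underside, z up. Stands in the stock in the middle of the bench.
- bar_tray: Tray with TWO pockets, fixed left or right of the stock: plywood 141 mm (x) by 142 (y), 18 thick. Oblong pockets, 125 mm long along x, 10 deep (floor 8 above bench). Wide one (bar): 66 mm wide, centre x 0, y -30. Narrow one (turning tool): 52 wide, centre x 0, y +37. Origin: centre of its underside, z up; yaw within 0.25 rad.
- flange_tray: Tray with THREE pockets, fixed on the stock's other side: plywood 174 mm (x) by 164 (y), 18 thick; pockets 10 deep (floor 8 above bench). Large round (disc): 84 mm diameter, centre x -38, y -32. Small round (chuck): 64 diameter, x +46, y -32. Long (boring bar): 156 along x by 54, centre x 0, y +46. Origin: centre of its underside, z up; yaw within 0.25 rad.
Mind the look-alikes: they are no part of the job. Leave any black or yellow look-alike of the flange_tray alone. What is shaped like the bar_blank but green is not meant.

How it is judged:
At the end, for the whole second after the job is handed in: Each piece stands on the floor of its own pocket: within 4 mm in height, tilted under 0.1 rad, at rest; from the pocket centre along/across: bar 19/18 mm, turning tool block 32/16, disc and chuck 16/16, boring tool block 48/16. Parting tool within 25 mm of its start (x of bar_blank in the frame of bar_tray between -0.019 and 0.019 m and y of bar_blank in the frame of bar_tray between -0.048 and -0.012 m and z of bar_blank in the frame of bar_tray between 0.004 and 0.012 m and angle between each of bar_blank, turning_tool, disc_blank, drill_chuck, boring_tool's own z axis and vertical below 0.1 rad and linear speed of each of bar_blank, turning_tool, disc_blank, drill_chuck, boring_tool below 0.02 m/s and angular speed of each of bar_blank, turning_tool, disc_blank, drill_chuck, boring_tool below 0.2 rad/s and x of turning_tool in the frame of bar_tray between -0.032 and 0.032 m and y of turning_tool in the frame of bar_tray between 0.021 and 0.053 m and z of turning_tool in the frame of bar_tray between 0.004 and 0.012 m and x of disc_blank in the frame of flange_tray between -0.054 and -0.022 m and y of disc_blank in the frame of flange_tray between -0.048 and -0.016 m and z of disc_blank in the frame of flange_tray between 0.004 and 0.012 m and x of drill_chuck in the frame of flange_tray between 0.03 and 0.062 m and y of drill_chuck in the frame of flange_tray between -0.048 and -0.016 m and z of drill_chuck in the frame of flange_tray between 0.004 and 0.012 m and x of boring_tool in the frame of flange_tray between -0.048 and 0.048 m and y of boring_tool in the frame of flange_tray between 0.03 and 0.062 m and z of boring_tool in the frame of flange_tray between 0.004 and 0.012 m and distance of parting_tool from where it was at the start of the episode below 0.025 m); the robot touches nothing.
It fails at once if the parting tool is pushed or carried away (more than 25 mm) (distance of parting_tool from where it was at the start of the episode above 0.025 m).
It fails at once if a piece is dropped into its tray (moving faster than 0.6 m/s with its underside less than 50 mm above the bench, over its tray) ((horizontal distance between bar_blank and bar_tray below 0.09 m and height (world z) of bar_blank below 0.05 m and linear speed of bar_blank above 0.6 m/s) or (horizontal distance between turning_tool and bar_tray below 0.09 m and height (world z) of turning_tool below 0.05 m and linear speed of turning_tool above 0.6 m/s) or (horizontal distance between disc_blank and flange_tray below 0.09 m and height (world z) of disc_blank below 0.05 m and linear speed of disc_blank above 0.6 m/s) or (horizontal distance between drill_chuck and flange_tray below 0.09 m and height (world z) of drill_chuck below 0.05 m and linear speed of drill_chuck above 0.6 m/s) or (horizontal distance between boring_tool and flange_tray below 0.09 m and height (world z) of boring_tool below 0.05 m and linear speed of boring_tool above 0.6 m/s)).
It also fails if it takes over 136 s, if anything falls off the work surface, if the arm or the gripper's body presses on something with over 40 N, if the wrist force passes 120 N, or if a joint passes its speed limit or range.

## Working session

There is one attempt and no reset: what is moved stays moved. The work goes in short steps, Python scripts to look and compute and a shell command to move; the robot and the scene stay as the last step left them, time stands still between calls to the robot, and variables do not carry over. Pictures are saved under pics/ and viewed, about 12 in all and at most 16, crops included, and the job is handed in when it is done.

```bash
mkdir -p pics; cat > look.py <<'E'
import numpy as np,cv2
from bench import r,vision
def cap(n):
    im,d=vision.camera(n);np.savez(f'{n}.npz',im=im,d=d);return im,d
def world(n,d):
    c=vision.get_calibration(n);K=np.array(c['camera_matrix']);R=cv2.Rodrigues(np.array(c['rvec'],float))[0];t=np.array(c['tvec'],float).ravel()
    v,u=np.mgrid[:d.shape[0],:d.shape[1]]
    P=np.stack([(u-K[0,2])/K[0,0]*d,(v-K[1,2])/K[1,1]*d,d],-1)
    W=(P-t)@R;W[d==0]=np.nan;return W
E
python3 - <<'E'
from look import *
for n in('top','side'):
    im,d=cap(n);cv2.imwrite(f'pics/{n}0.png',im);W=world(n,d)
    print(n,np.nanpercentile(W.reshape(-1,3),[2,50,98],axis=0).round(3))
s=r.read_state();print({k:np.round(s[k],3) for k in s},r.nose_length)
E
```

```text
top [[-0.027 -1.494 -0.754]
 [ 0.465 -0.127  0.002]
 [ 1.512  0.762  0.203]]
side [[-0.231 -0.823 -0.752]
 [ 0.51  -0.071  0.   ]
 [ 1.724  2.595  0.533]]
{'time': np.float64(0.1), 'joint_positions': array([-1.328,  0.333, -0.065,  1.461,  0.022,  1.35 , -0.089]), 'joint_vel': array([ 0.003, -0.002, -0.   , -0.001, -0.001, -0.001,  0.   ]), 'joint_torque': array([ 1.0000e-03, -6.2455e+01,  2.4000e-02, -3.9071e+01, -6.2000e-02,
        3.7000e-02,  0.0000e+00]), 'ee_pos': array([0.164, 0.603, 0.233]), 'eef_rot': array([ 0.093,  0.701, -0.094,  0.701]), 'ft_force': array([-0.072,  0.077, -0.284]), 'torque': array([-0.008, -0.081, -0.006]), 'width': np.float64(0.087)} 0.011
```

View pics/top0.png

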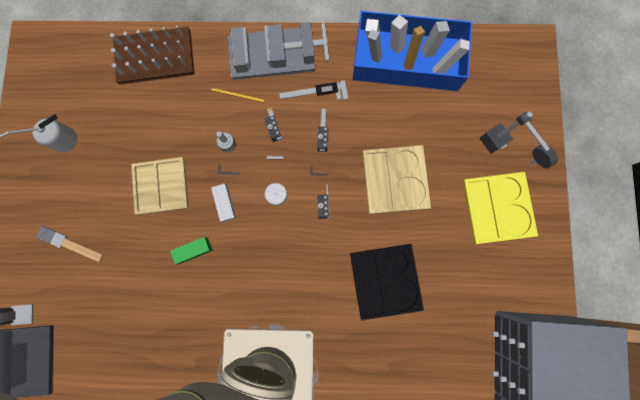

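View pics/side0.png

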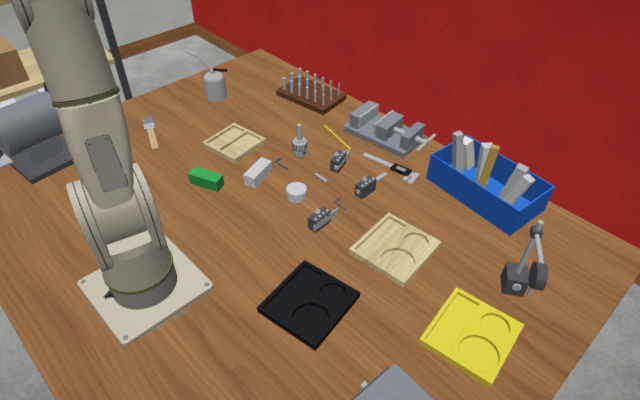

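The top view has +x up and +y left. The bar tray is at (160,186), the natural flange tray at (397,180), the bar at (222,202), the disc at (276,194) and the chuck at (225,142). The holders are at (272,125), (322,130) and (322,203). Next I crop and measure.

```bash
python3 - <<'E'
from look import *
a=np.load('top.npz');im,d=a['im'],a['d'];W=world('top',d)
c=im[90:230,120:440];cv2.imwrite('pics/crop1.png',cv2.resize(c,None,fx=2.5,fy=2.5,interpolation=cv2.INTER_CUBIC))
H=W[...,2]
bz=np.nanmedian(H[225:260,220:340]);print('bench z',bz)
def clusters(lo,hi,box):
    m=((H>lo)&(H<hi)).astype(np.uint8);k=np.zeros_like(m);k[box[0]:box[1],box[2]:box[3]]=1;m*=k
    n,l,st,ce=cv2.connectedComponentsWithStats(m)
    for i in range(1,n):
        if st[i,4]<25: continue
        p=W[l==i];q=p[:,:2].astype(np.float32)*1000
        (cx,cy),(w,h),an=cv2.minAreaRect(q)
        print('px',ce[i].round(),'n',st[i,4],'rect c',round(cx,1),round(cy,1),'wh',round(w,1),round(h,1),'ang',round(an,1),'mean',q.mean(0).round(1),'z',np.percentile(p[:,2]*1000,[5,50,95]).round(1))
print('stock >22mm');clusters(.022,.2,(95,230,195,345))
print('trays');clusters(.012,.026,(130,230,120,195));clusters(.012,.026,(130,230,355,440))
E
```

```text
bench z 0.0014439881553649874
stock >22mm
px [272. 126.] n 277 rect c 660.2 7.3 wh 92.6 28.0 ang 19.0 mean [653.    3.3] z [27.7 42.8 49.3]
px [323. 133.] n 330 rect c 648.1 -134.1 wh 27.4 120.4 ang 88.0 mean [ 635.5 -133.6] z [26.1 42.2 49.6]
px [226. 141.] n 285 rect c 604.7 125.9 wh 41.0 43.5 ang 46.2 mean [600.6 123.3] z [ 29.2  57.6 112.6]
px [276. 194.] n 364 rect c 467.5 -10.2 wh 56.5 56.0 ang 27.7 mean [467.2 -10.3] z [27.9 31.5 34.7]
px [223. 203.] n 558 rect c 441.1 129.5 wh 95.2 38.7 ang 17.8 mean [440.6 128.1] z [31.7 38.9 42.6]
px [323. 205.] n 257 rect c 448.8 -137.1 wh 93.5 26.7 ang 0.8 mean [ 436.4 -138.1] z [33.5 43.6 50.3]
trays
px [158. 186.] n 881 rect c 487.5 310.5 wh 141.7 144.8 ang 8.7 mean [487.4 312.6] z [13.1 18.5 22.3]
px [399. 177.] n 1724 rect c 515.0 -334.7 wh 174.7 165.1 ang 5.7 mean [ 519.6 -342. ] z [13.7 19.2 22.7]
```

View pics/crop1.png

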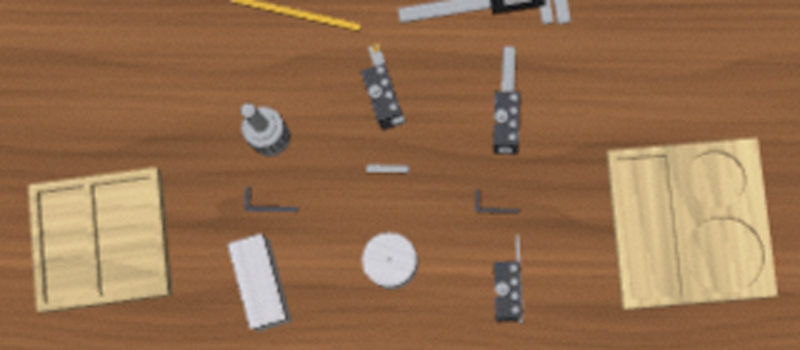

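The crop shows the brass-tipped turning tool at full-image pixel (272,126), the long boring bar at (322,133), and the parting tool with its thin blade at (322,205). Both trays have small positive yaw: the wide bar pocket is on the −y side and the round flange pockets are on the −y side. Next I refine these poses with tighter slices and check them against the side camera.

```bash
cat > go.py <<'E'
import sys
from look import *
from scipy.spatial.transform import Rotation as Ro
# usage: go.py x y z_tcp jawyaw_deg(direction of tool y, mod 180) -> shift & turn in pendant units
s=r.read_state();R=Ro.from_quat(s['eef_rot']);p=np.array(s['ee_pos'])
def go(x,y,z,a):
    best=None
    for k in(0,180):
        th=np.deg2rad(a+k);X=np.array([0,0,-1.]);Y=np.array([np.cos(th),np.sin(th),0]);T=Ro.from_matrix(np.c_[X,Y,np.cross(X,Y)])
        v=(R.inv()*T).as_rotvec()
        if best is None or np.linalg.norm(v)<np.linalg.norm(best):best=v
    sh=R.inv().apply(np.array([x,y,z])-p)
    print('shift',(sh/.25).round(3),'turn',(best/1.5).round(3),'rows',np.linalg.norm(sh)/.05,np.linalg.norm(np.rad2deg(best))/8.59)
if __name__=='__main__':
    Y=R.apply([0,1,0]);print('t',round(s['time'],2),'p',p.round(4),'jaw',np.rad2deg(np.arctan2(Y[1],Y[0])).round(1),'q',np.round(s['joint_positions'],2),'w',round(float(s['width']),4),'f',np.round(s['ft_force'],1))
    if len(sys.argv)>4: go(*map(float,sys.argv[1:5]))
E
python3 - <<'E'
from look import *
def fit(name,cx,cy,rad,lo,hi):
    for n in('top','side'):
        W=world(n,np.load(n+'.npz')['d']);m=(np.hypot(W[...,0]-cx,W[...,1]-cy)<rad)&(W[...,2]>lo)&(W[...,2]<hi)
        k=cv2.connectedComponentsWithStats(m.astype(np.uint8))
        m=k[1]==1+k[2][1:,4].argmax()
        q=(W[m][:,:2]*1000).astype(np.float32);c,wh,a=cv2.minAreaRect(q)
        print(name,n,len(q),np.round(c,1),np.round(wh,1),round(a,1),'mean',q.mean(0).round(1),'z',np.nanmedian(W[m][:,2]).round(4))
fit('bar',.441,.129,.07,.032,.05)
fit('turn block',.649,.003,.06,.036,.047)
fit('bore block',.622,-.133,.05,.036,.047)
fit('disc',.467,-.01,.05,.025,.05)
fit('arbor',.603,.125,.03,.07,.12)
fit('chuck top',.603,.125,.03,.1,.12)
fit('bartray',.4875,.3105,.11,.013,.03)
fit('fltray',.515,-.335,.13,.013,.03)
E
python3 go.py .441 .129 .2 107.8
```

```text
bar top 528 [441.1 129.5] [95.2 38.7] 17.8 mean [440.8 128.9] z 0.039
bar side 301 [443.2 129.6] [99.5 41.7] 18.2 mean [440.3 127.7] z 0.0371
turn block top 194 [649.7   3.7] [61.6 27.6] 19.5 mean [648.4   2.6] z 0.0432
turn block side 125 [652.1   3.3] [65.9 29.4] 18.5 mean [648.3   1. ] z 0.0416
bore block top 188 [ 621.3 -133.1] [27.3 58.8] 87.9 mean [ 620.3 -133.6] z 0.0434
bore block side 147 [ 623.8 -132.4] [32.4 63.3] 88.0 mean [ 620.2 -135.1] z 0.0416
disc top 363 [467.5 -10.2] [56.5 56. ] 27.7 mean [467.2 -10.2] z 0.0315
disc side 236 [468.5  -9.1] [60.4 53.8] 49.3 mean [467.4 -10.8] z 0.0296
arbor top 68 [604.8 127. ] [13.4 14.9] 79.6 mean [603.3 125.7] z 0.1038
arbor side 70 [605.2 125.7] [17.1 12.9] 43.1 mean [604.1 124.8] z 0.093
chuck top top 40 [605.  127.2] [13.1 14.5] 55.1 mean [604.3 126.9] z 0.111
chuck top side 26 [605.5 125.8] [17.4 12.1] 47.4 mean [605.1 125.8] z 0.1084
bartray top 841 [487.5 310.5] [141.7 144.8] 8.7 mean [487.6 313. ] z 0.0186
bartray side 442 [488.4 310.2] [147.6 147.1] 7.9 mean [486.8 309.6] z 0.0168
fltray top 1651 [ 515.  -334.8] [174.7 165.1] 5.7 mean [ 519.5 -342.9] z 0.0194
fltray side 1564 [ 515.7 -333.5] [179.1 166.7] 5.8 mean [ 516.7 -345. ] z 0.0177
t 0.1 p [0.1641 0.6027 0.2328] jaw 74.8 q [-1.33  0.33 -0.06  1.46  0.02  1.35 -0.09] w 0.0869 f [-0.1  0.1 -0.3]
shift [ 0.133 -1.537  1.566] turn [-0.384 -0.     0.001] rows 10.994134464590394 3.844820765489556
```

The two cameras agree within about 2 mm and the sizes match. First piece is the bar: move above it.

```bash
R="no";  python3 -m pendant '0.067 -0.77 0.783 0 0 0;0.067 -0.77 0.783 0 0 0;0.067 -0.77 0.783 0 0 0;0.067 -0.77 0.783 0 0 0;0.067 -0.77 0.783 0 0 0;0.067 -0.77 0.783 0 0 0;0.067 -0.77 0.783 0 0 0' 1 40; python3 -m pendant '0.067 -0.77 0.783 -0.384 0 0;0.067 -0.77 0.783 -0.384 0 0;0.067 -0.77 0.783 -0.384 0 0;0.067 -0.77 0.783 -0.384 0 0;0.067 -0.77 0.783 -0.384 0 0;0.067 -0.77 0.783 -0.384 0 0;0.067 -0.77 0.783 -0.384 0 0;0.067 -0.77 0.783 -0.384 0 0'; python3 go.py .4415 .129 .024 108
```

```text
time: 0.8
ee_pos: [0.3047, 0.3624, 0.2166]
eef_rot: [0.096, 0.701, -0.096, 0.701]
ft_force: [-0.8, 0.8, -0.2]
width: 0.0873
time: 1.6
ee_pos: [0.441, 0.1287, 0.1999]
eef_rot: [-0.109, 0.699, 0.109, 0.699]
ft_force: [-0.8, 0.3, -0.1]
width: 0.0869
t 1.6 p [0.441  0.1287 0.1999] jaw 107.7 q [-0.78 -0.03  0.39  1.94  0.01  1.23  1.49] w 0.0869 f [-0.8  0.3 -0.1]
shift [0.703 0.    0.003] turn [-0.004 -0.    -0.   ] rows 3.5174215477047532 0.03721567883777498
```

```bash
python3 -m pendant '0.2 0 0 0 0 0;0.35 0 0 0 0 0;0.5 0 0 0 0 0;0.6 0 0 0 0 0;0.66 0 0 0 0 0;0.703 0 0 0 0 0;0.703 0 0 0 0 0;0.703 0 0 0 0 0'; python3 -m pendant '0 0 0 0 0 0;0 0 0 0 0 0;0 0 0 0 0 0;0 0 0 0 0 0;0 0 0 0 0 0;0 0 0 0 0 0;0 0 0 0 0 0;0 0 0 0 0 0' -1 50;  python3 -m pendant '-0.05 0 0 0 0 0;-0.15 0 0 0 0 0;-0.3 0 0 0 0 0;-0.45 0 0 0 0 0;-0.6 0 0 0 0 0;-0.7 0 0 0 0 0;-0.7 0 0 0 0 0'; python3 go.py .4921 .2807 .2 98.5
```

```text
time: 2.4
ee_pos: [0.4409, 0.1296, 0.0248]
eef_rot: [-0.109, 0.698, 0.11, 0.699]
ft_force: [1.0, -0.4, 0.6]
width: 0.0872
time: 3.2
ee_pos: [0.4407, 0.1291, 0.0243]
eef_rot: [-0.109, 0.699, 0.109, 0.699]
ft_force: [-0.4, 2.0, -0.2]
width: 0.038
time: 3.9
ee_pos: [0.4423, 0.129, 0.203]
eef_rot: [-0.108, 0.697, 0.11, 0.701]
ft_force: [0.5, -0.7, -3.9]
width: 0.0376
t 3.9 p [0.4423 0.129  0.203 ] jaw 107.7 q [-0.79 -0.04  0.41  1.94  0.01  1.23  1.49] w 0.0376 f [ 0.5 -0.7 -3.9]
shift [0.015 0.517 0.375] turn [ 0.107  0.004 -0.001] rows 3.1944923556393126 1.0760290013761693
```

```bash
python3 -m pendant '0 0.13 0.094 0.05 0 0;0 0.3 0.22 0.107 0 0;0 0.44 0.32 0.107 0 0;0 0.5 0.36 0.107 0 0;0.005 0.517 0.375 0.107 0 0;0.005 0.517 0.375 0.107 0 0;0.005 0.517 0.375 0.107 0 0;0.005 0.517 0.375 0.107 0 0';python3 go.py .4921 .2807 .033 98.5
```

```text
time: 4.7
ee_pos: [0.4906, 0.2789, 0.198]
eef_rot: [-0.052, 0.705, 0.052, 0.705]
ft_force: [-0.6, 0.7, -4.2]
width: 0.0374
t 4.7 p [0.4906 0.2789 0.198 ] jaw 98.5 q [-0.89  0.22  0.34  1.69 -0.08  1.24  1.18] w 0.0374 f [-0.6  0.7 -4.2]
shift [0.66  0.007 0.007] turn [-0. -0.  0.] rows 3.3012202849898986 0.004234361788881104
```

```bash
python3 -m pendant '0.12 0.007 0.007 0 0 0;0.28 0.007 0.007 0 0 0;0.42 0.007 0.007 0 0 0;0.52 0.007 0.007 0 0 0;0.58 0.007 0.007 0 0 0;0.61 0.007 0.007 0 0 0;0.63 0.007 0.007 0 0 0;0.64 0.007 0.007 0 0 0'; python3 -m pendant '0.008 0 0 0 0 0;0.016 0 0 0 0 0;0.02 0 0 0 0 0;0.02 0 0 0 0 0;0.02 0 0 0 0 0;0.02 0 0 0 0 0'; python3 -m pendant '0 0 0 0 0 0;0 0 0 0 0 0;0 0 0 0 0 0;0 0 0 0 0 0' 0.2;  python3 -m pendant '-0.03 0 0 0 0 0;-0.1 0 0 0 0 0;-0.3 0 0 0 0 0;-0.5 0 0 0 0 0;-0.7 0 0 0 0 0;-0.7 0 0 0 0 0;-0.7 0 0 0 0 0;-0.7 0 0 0 0 0'; python3 go.py .4675 -.010 .2 92
```

```text
time: 5.5
ee_pos: [0.4926, 0.2827, 0.0387]
eef_rot: [-0.053, 0.705, 0.053, 0.706]
ft_force: [0.6, 1.0, -3.0]
width: 0.0375
time: 6.1
ee_pos: [0.4922, 0.2825, 0.0332]
eef_rot: [-0.053, 0.705, 0.053, 0.705]
ft_force: [0.5, -0.4, -4.1]
width: 0.0376
time: 6.5
ee_pos: [0.4923, 0.2826, 0.0333]
eef_rot: [-0.053, 0.705, 0.053, 0.705]
ft_force: [-0.5, 0.5, -1.0]
width: 0.0514
time: 7.3
ee_pos: [0.4916, 0.2822, 0.2074]
eef_rot: [-0.053, 0.705, 0.053, 0.705]
ft_force: [-1.5, 0.6, -1.6]
width: 0.0522
t 7.3 p [0.4916 0.2822 0.2074] jaw 98.6 q [-0.89  0.22  0.34  1.67 -0.08  1.26  1.18] w 0.0522 f [-1.5  0.6 -1.6]
shift [ 0.03  -1.141 -0.27 ] turn [ 0.077 -0.001  0.   ] rows 5.865237344673929 0.7660351180375935
```

```bash
python3 -m pendant '0.03 -0.2 -0.047 0 0 0;0.03 -0.4 -0.095 0 0 0;0.03 -0.6 -0.142 0 0 0;0.03 -0.8 -0.19 0 0 0;0.03 -0.95 -0.225 0 0 0;0.03 -1 -0.27 0.077 0 0;0.03 -1 -0.27 0.077 0 0;0.03 -1 -0.27 0.077 0 0' 1;python3 go.py .4675 -.010 .2 92
```

```text
time: 8.1
ee_pos: [0.4622, 0.0257, 0.1998]
eef_rot: [-0.013, 0.707, 0.013, 0.707]
ft_force: [-0.3, 0.4, -0.3]
width: 0.0869
t 8.1 p [0.4622 0.0257 0.1998] jaw 92.1 q [-0.67 -0.03  0.51  1.94  0.01  1.23  1.45] w 0.0869 f [-0.3  0.4 -0.3]
shift [-0.001 -0.143  0.016] turn [ 0.001 -0.001 -0.   ] rows 0.7217403712607013 0.01232931018522713
```

```bash
python3 -m pendant '0 -0.143 0.016 0 0 0;0 -0.143 0.016 0 0 0;0.15 -0.143 0.016 0 0 0;0.35 -0.143 0.016 0 0 0;0.55 -0.143 0.016 0 0 0;0.65 -0.143 0.016 0 0 0;0.704 -0.143 0.016 0 0 0;0.704 -0.143 0.016 0 0 0'; python3 -m pendant '0 0 0 0 0 0;0 0 0 0 0 0;0 0 0 0 0 0;0 0 0 0 0 0;0 0 0 0 0 0;0 0 0 0 0 0;0 0 0 0 0 0' -1 50;  python3 -m pendant '-0.05 0 0 0 0 0;-0.15 0 0 0 0 0;-0.3 0 0 0 0 0;-0.45 0 0 0 0 0;-0.6 0 0 0 0 0;-0.7 0 0 0 0 0;-0.7 0 0 0 0 0'; python3 go.py .4806 -.3699 .2 95.75
```

```text
time: 8.9
ee_pos: [0.467, -0.0097, 0.0231]
eef_rot: [-0.013, 0.708, 0.013, 0.706]
ft_force: [0.0, -0.8, 0.5]
width: 0.0873
time: 9.6
ee_pos: [0.4684, -0.01, 0.0252]
eef_rot: [-0.012, 0.707, 0.012, 0.707]
ft_force: [-0.6, 1.7, 7.8]
width: 0.0569
time: 10.3
ee_pos: [0.4694, -0.0107, 0.2033]
eef_rot: [-0.011, 0.705, 0.012, 0.709]
ft_force: [0.5, 0.7, -2.1]
width: 0.0567
t 10.3 p [ 0.4694 -0.0107  0.2033] jaw 91.9 q [-0.65 -0.02  0.57  1.93  0.01  1.23  1.53] w 0.0567 f [ 0.5  0.7 -2.1]
shift [ 0.011 -1.437 -0.003] turn [-0.045  0.004 -0.001] rows 7.187322320684559 0.44822271735908725
```

```bash
python3 -m pendant '0 -0.12 0 0 0 0;0 -0.3 0 0 0 0;0 -0.5 0 0 0 0;0 -0.7 0 0 0 0;0 -0.85 0 0 0 0;0 -0.95 0 -0.045 0 0;0 -0.95 0 -0.045 0 0'; python3 -m pendant '0 -0.15 0 0 0 0;0 -0.3 0 0 0 0;0 -0.42 0 0 0 0;0 -0.48 -0.03 0 0 0;0 -0.48 -0.03 0 0 0;0 -0.48 -0.03 0 0 0;0 -0.48 -0.03 0 0 0';python3 go.py .4806 -.3699 .033 95.75
python3 - <<'E'
from look import *
im,d=cap('side');cv2.imwrite('pics/disc.png',cv2.resize(im[120:320,240:560],None,fx=2.5,fy=2.5))
E
```

```text
time: 11.0
ee_pos: [0.4741, -0.2518, 0.1988]
eef_rot: [-0.035, 0.707, 0.034, 0.705]
ft_force: [-0.3, 0.7, -1.7]
width: 0.0568
time: 11.7
ee_pos: [0.4812, -0.3662, 0.1991]
eef_rot: [-0.036, 0.706, 0.037, 0.706]
ft_force: [-0.5, 0.1, -1.9]
width: 0.0566
t 11.7 p [ 0.4812 -0.3662  0.1991] jaw 95.9 q [-0.07  0.39  0.84  1.6  -0.3   1.28  2.48] w 0.0566 f [-0.5  0.1 -1.9]
shift [ 0.664 -0.015 -0.004] turn [ 0.002 -0.    -0.001] rows 3.3224983949580382 0.020746895208358533
```

View pics/disc.png

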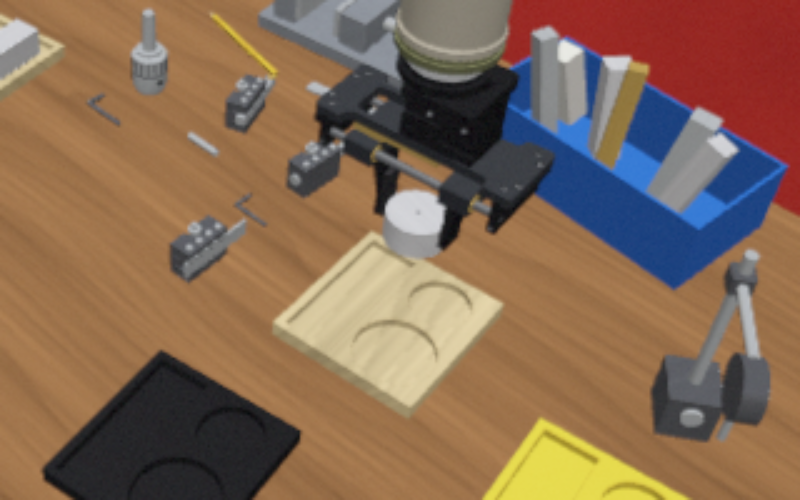

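The picture shows the disc held level at (415,222), above the tray. Joint 7 is at 2.48, so I will turn the gripper half round for the later −y placings. Lower the disc.

```bash
python3 -m pendant '0.12 -0.015 -0.004 0 0 0;0.28 -0.015 -0.004 0 0 0;0.42 -0.015 -0.004 0 0 0;0.52 -0.015 -0.004 0 0 0;0.58 -0.015 -0.004 0 0 0;0.61 -0.015 -0.004 0 0 0;0.63 -0.015 -0.004 0 0 0;0.64 -0.015 -0.004 0 0 0'; python3 go.py .4806 -.3699 .033 95.75; python3 -m pendant '0.008 0 0 0 0 0;0.016 0 0 0 0 0;0.022 0 0 0 0 0;0.022 0 0 0 0 0;0.022 0 0 0 0 0'
```

```text
time: 12.55
ee_pos: [0.4807, -0.3719, 0.0401]
eef_rot: [-0.036, 0.706, 0.036, 0.707]
ft_force: [0.7, -0.5, -1.6]
width: 0.0569
t 12.55 p [ 0.4807 -0.3719  0.0401] jaw 95.8 q [ 0.05  0.56  0.69  1.74 -0.41  1.    2.56] w 0.0569 f [ 0.7 -0.5 -1.6]
shift [0.029 0.008 0.   ] turn [0.001 0.001 0.   ] rows 0.14870937704007373 0.013729277415660709
time: 13.05
ee_pos: [0.4802, -0.3718, 0.0341]
eef_rot: [-0.036, 0.706, 0.036, 0.706]
ft_force: [0.5, -0.6, -2.7]
width: 0.057
```

```bash
python3 -m pendant '0.004 0 0 0 0 0;0.006 0 0 0 0 0;0.006 0 0 0 0 0;0.006 0 0 0 0 0';python3 go.py; python3 -m pendant '0 0 0 0 0 0;0 0 0 0 0 0;0 0 0 0 0 0;0 0 0 0 0 0' 0.65;  python3 -m pendant '-0.03 0 0 0 0 0;-0.1 0 0 0 0 0;-0.3 0 0 0 0 0;-0.5 0 0 0 0 0;-0.7 0 0 0 0 0;-0.7 0 0 0 0 0;-0.7 0 0 0 0 0' 0.85; python3 go.py .6225 -.133 .2 88
```

```text
time: 13.45
ee_pos: [0.4802, -0.3719, 0.0333]
eef_rot: [-0.036, 0.706, 0.036, 0.706]
ft_force: [-2.1, 2.7, 5.7]
width: 0.057
t 13.45 p [ 0.4802 -0.3719  0.0333] jaw 95.8 q [ 0.06  0.56  0.68  1.74 -0.41  0.98  2.57] w 0.057 f [-2.1  2.7  5.7]
time: 13.85
ee_pos: [0.4801, -0.3718, 0.0325]
eef_rot: [-0.036, 0.706, 0.036, 0.706]
ft_force: [-0.8, -0.3, 0.5]
width: 0.071
time: 14.55
ee_pos: [0.4805, -0.3723, 0.2099]
eef_rot: [-0.036, 0.705, 0.035, 0.707]
ft_force: [-0.9, 0.8, -1.0]
width: 0.0808
t 14.55 p [ 0.4805 -0.3723  0.2099] jaw 95.8 q [-0.02  0.37  0.78  1.58 -0.27  1.3   2.47] w 0.0808 f [-0.9  0.8 -1. ]
shift [0.041 0.895 0.662] turn [0.091 0.002 0.001] rows 5.56828008629005 0.9100017889191543
```

```bash
python3 -m pendant '0.04 0.15 0.11 0.1 0 0;0.04 0.3 0.22 0.2 0 0;0.04 0.45 0.33 0.3 0 0;0.04 0.6 0.44 0.4 0 0;0.04 0.75 0.55 0.5 0 0;0.04 0.85 0.63 0.6 0 0;0.04 0.895 0.662 0.7 0 0;0.04 0.895 0.662 0.75 0 0' 0.6; python3 -m pendant '0 0 0 0.1 0 0;0 0 0 0.2 0 0;0 0 0 0.3 0 0;0 0 0 0.4 0 0;0 0 0 0.5 0 0;0 0 0 0.6 0 0;0 0 0 0.7 0 0;0 0 0 0.75 0 0';python3 -m pendant '0 0 0 0.1 0 0;0 0 0 0.2 0 0;0 0 0 0.3 0 0;0 0 0 0.4 0 0;0 0 0 0.5 0 0;0 0 0 0.6 0 0;0 0 0 0.685 0 0;0 0 0 0.685 0 0'; python3 go.py .6255 -.133 .025 88
```

```text
time: 15.35
ee_pos: [0.6226, -0.1287, 0.196]
eef_rot: [0.346, 0.617, -0.347, 0.615]
ft_force: [0.9, -0.4, 0.0]
width: 0.0696
time: 16.15
ee_pos: [0.6213, -0.1321, 0.1965]
eef_rot: [-0.622, -0.335, 0.623, -0.335]
ft_force: [0.4, -0.8, -0.5]
width: 0.0693
time: 16.95
ee_pos: [0.6214, -0.1322, 0.1966]
eef_rot: [-0.706, 0.013, 0.708, 0.013]
ft_force: [-1.0, 0.6, 0.3]
width: 0.0694
t 16.95 p [ 0.6214 -0.1322  0.1966] jaw -92.1 q [-0.69  0.72  1.29  1.53 -0.7   1.42 -0.97] w 0.0694 f [-1.   0.6  0.3]
shift [ 0.686  0.002 -0.018] turn [-0.001  0.001 -0.   ] rows 3.4329801716556916 0.017323780624616824
```

```bash
python3 -m pendant '0.15 0.002 -0.018 0 0 0;0.3 0.002 -0.018 0 0 0;0.45 0.002 -0.018 0 0 0;0.56 0.002 -0.018 0 0 0;0.63 0.002 -0.018 0 0 0;0.67 0.002 -0.018 0 0 0;0.686 0.002 -0.018 0 0 0;0.686 0.002 -0.018 0 0 0'; python3 -m pendant '0 0 0 0 0 0;0 0 0 0 0 0;0 0 0 0 0 0;0 0 0 0 0 0;0 0 0 0 0 0;0 0 0 0 0 0;0 0 0 0 0 0' -1 60;  python3 go.py; python3 -m pendant '-0.05 0 0 0 0 0;-0.15 0 0 0 0 0;-0.3 0 0 0 0 0;-0.45 0 0 0 0 0;-0.6 0 0 0 0 0;-0.7 0 0 0 0 0;-0.7 0 0 0 0 0'; python3 go.py .4887 -.2906 .2 95.75
```

```text
time: 17.75
ee_pos: [0.6268, -0.1332, 0.0265]
eef_rot: [0.707, -0.012, -0.707, -0.012]
ft_force: [0.1, -0.7, -0.6]
width: 0.0695
time: 18.45
ee_pos: [0.6267, -0.1324, 0.0261]
eef_rot: [0.707, -0.012, -0.707, -0.012]
ft_force: [-0.5, 2.1, 1.2]
width: 0.0275
t 18.45 p [ 0.6267 -0.1324  0.0261] jaw -91.9 q [-0.62  0.88  1.12  1.66 -0.85  1.17 -0.88] w 0.0275 f [-0.5  2.1  1.2]
time: 19.15
ee_pos: [0.6272, -0.1343, 0.2047]
eef_rot: [0.709, -0.013, -0.705, -0.012]
ft_force: [0.4, -1.1, -5.1]
width: 0.0275
t 19.15 p [ 0.6272 -0.1343  0.2047] jaw -92.0 q [-0.68  0.71  1.27  1.5  -0.68  1.43 -0.98] w 0.0275 f [ 0.4 -1.1 -5.1]
shift [0.017 0.644 0.532] turn [-0.09  -0.003 -0.001] rows 4.178009583073378 0.9040890180798543
```

```bash
python3 -m pendant '0.005 0.1 0.08 0 0 0;0.01 0.25 0.2 -0.05 0 0;0.017 0.4 0.33 -0.09 0 0;0.017 0.52 0.43 -0.09 0 0;0.017 0.6 0.5 -0.09 0 0;0.017 0.644 0.532 -0.09 0 0;0.017 0.644 0.532 -0.09 0 0;0.017 0.644 0.532 -0.09 0 0'; python3 go.py .4893 -.2906 .0345 95.75
python3 - <<'E'
from look import *
im,d=cap('side');cv2.imwrite('pics/bore.png',cv2.resize(im[120:320,240:560],None,fx=2.5,fy=2.5))
E
```

```text
time: 19.95
ee_pos: [0.4887, -0.2882, 0.196]
eef_rot: [-0.706, -0.036, 0.706, -0.036]
ft_force: [0.7, 0.4, -5.0]
width: 0.0278
t 19.95 p [ 0.4887 -0.2882  0.196 ] jaw -84.2 q [-0.52  0.5   1.29  1.71 -0.5   1.31 -0.6 ] w 0.0278 f [ 0.7  0.4 -5. ]
shift [ 0.646  0.01  -0.002] turn [0.001 0.    0.001] rows 3.2311405087465044 0.012250701775933459
```

View pics/bore.png

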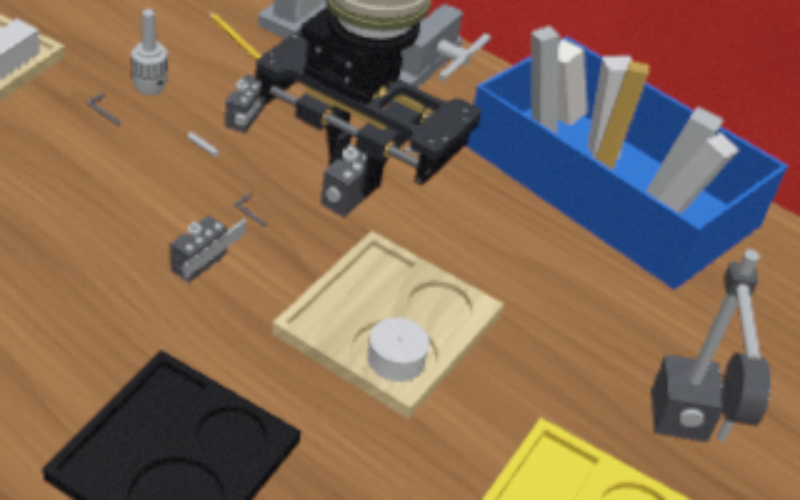

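The disc is flat in the large round pocket at (398,350). The boring holder is held upright at (345,190). Lower it.

```bash
python3 -m pendant '0.12 0.01 -0.002 0 0 0;0.28 0.01 -0.002 0 0 0;0.42 0.01 -0.002 0 0 0;0.51 0.01 -0.002 0 0 0;0.57 0.01 -0.002 0 0 0;0.6 0.01 -0.002 0 0 0;0.615 0.01 -0.002 0 0 0;0.625 0.01 -0.002 0 0 0'; python3 go.py .4893 -.2906 .0345 95.75;  python3 -m pendant '0.008 0 0 0 0 0;0.016 0 0 0 0 0;0.02 0 0 0 0 0;0.024 0 0 0 0 0;0.024 0 0 0 0 0;0.024 0 0 0 0 0'
```

```text
time: 20.8
ee_pos: [0.4895, -0.2919, 0.041]
eef_rot: [0.707, 0.036, -0.706, 0.036]
ft_force: [-0.6, 0.0, -5.8]
width: 0.0277
t 20.8 p [ 0.4895 -0.2919  0.041 ] jaw -84.2 q [-0.37  0.66  1.08  1.85 -0.68  1.05 -0.48] w 0.0277 f [-0.6  0.  -5.8]
shift [ 0.026 -0.005  0.   ] turn [ 0.001 -0.001 -0.   ] rows 0.13342251877107586 0.009383242814608797
time: 21.4
ee_pos: [0.4888, -0.2918, 0.0346]
eef_rot: [0.706, 0.036, -0.706, 0.036]
ft_force: [0.0, 0.2, -6.1]
width: 0.0276
```

```bash
python3 -m pendant '0.003 0 0 0 0 0;0.006 0 0 0 0 0;0.006 0 0 0 0 0;0.006 0 0 0 0 0';python3 go.py; python3 -m pendant '0 0 0 0 0 0;0 0 0 0 0 0;0 0 0 0 0 0;0 0 0 0 0 0' 0;  python3 -m pendant '-0.03 0 0 0 0 0;-0.1 0 0 0 0 0;-0.3 0 0 0 0 0;-0.5 0 0 0 0 0;-0.7 0 0 0 0 0;-0.7 0 0 0 0 0;-0.7 0 0 0 0 0'; python3 go.py .6497 .003 .22 109
```

```text
time: 21.8
ee_pos: [0.4889, -0.2919, 0.034]
eef_rot: [0.706, 0.036, -0.706, 0.035]
ft_force: [-4.8, 4.0, 9.5]
width: 0.0275
t 21.8 p [ 0.4889 -0.2919  0.034 ] jaw -84.2 q [-0.36  0.67  1.07  1.85 -0.69  1.04 -0.48] w 0.0275 f [-4.8  4.   9.5]
time: 22.2
ee_pos: [0.489, -0.2919, 0.0331]
eef_rot: [0.706, 0.036, -0.706, 0.036]
ft_force: [-0.7, 0.6, -0.8]
width: 0.0423
time: 22.9
ee_pos: [0.4892, -0.2922, 0.21]
eef_rot: [0.707, 0.035, -0.705, 0.036]
ft_force: [0.2, 0.2, -1.4]
width: 0.0435
t 22.9 p [ 0.4892 -0.2922  0.21  ] jaw -84.2 q [-0.51  0.47  1.28  1.69 -0.47  1.33 -0.62] w 0.0435 f [ 0.2  0.2 -1.4]
shift [-0.038 -1.11  -0.757] turn [-0.154 -0.002 -0.001] rows 6.722641898622618 1.5399694899836798
```

```bash
python3 -m pendant '0 -0.15 -0.1 0 0 0;-0.03 -0.3 -0.2 0 0 0;-0.038 -0.46 -0.31 0 0 0;-0.038 -0.6 -0.41 0 0 0;-0.038 -0.75 -0.51 0 0 0;-0.038 -0.9 -0.61 0 0 0;-0.038 -0.9 -0.61 0 0 0' 0.7; python3 go.py .6497 .003 .2 109
```

```text
time: 23.6
ee_pos: [0.6199, -0.0448, 0.2156]
eef_rot: [-0.705, -0.04, 0.707, -0.039]
ft_force: [-0.5, 0.9, 0.8]
width: 0.0735
t 23.6 p [ 0.6199 -0.0448  0.2156] jaw -83.6 q [-0.83  0.6   1.21  1.54 -0.56  1.4  -1.04] w 0.0735 f [-0.5  0.9  0.8]
shift [ 0.062 -0.177 -0.14 ] turn [-0.147  0.001  0.001] rows 1.168619694028305 1.472651781275558
```

```bash
python3 -m pendant '0.03 -0.1 -0.08 -0.08 0 0;0.06 -0.177 -0.14 -0.147 0 0;0.06 -0.177 -0.14 -0.147 0 0;0.06 -0.177 -0.14 -0.147 0 0;0.06 -0.177 -0.14 -0.147 0 0'; python3 go.py .650 .003 .025 109
```

```text
time: 24.1
ee_pos: [0.6476, -0.0065, 0.2024]
eef_rot: [-0.698, -0.112, 0.698, -0.112]
ft_force: [-0.4, 0.3, 0.2]
width: 0.0738
t 24.1 p [ 0.6476 -0.0065  0.2024] jaw -71.8 q [-0.81  0.63  1.12  1.48 -0.57  1.39 -0.91] w 0.0738 f [-0.4  0.3  0.2]
shift [ 0.71  -0.033 -0.022] turn [-0.009  0.001 -0.   ] rows 3.554093334957298 0.0878762669893424
```

```bash
python3 -m pendant '0 -0.033 -0.022 -0.009 0 0;0 -0.033 -0.022 -0.009 0 0;0 -0.033 -0.022 -0.009 0 0'; python3 go.py .650 .003 .025 109
```

```text
time: 24.4
ee_pos: [0.6509, 0.0048, 0.2026]
eef_rot: [0.697, 0.118, -0.697, 0.118]
ft_force: [0.9, 0.4, -0.6]
width: 0.0739
t 24.4 p [0.6509 0.0048 0.2026] jaw -70.8 q [-0.81  0.63  1.11  1.47 -0.57  1.39 -0.91] w 0.0739 f [ 0.9  0.4 -0.6]
shift [0.71  0.006 0.006] turn [ 0.002 -0.     0.   ] rows 3.5514603127918707 0.023613825935297844
```

```bash
python3 -m pendant '0.15 0.006 0.006 0 0 0;0.3 0.006 0.006 0 0 0;0.45 0.006 0.006 0 0 0;0.57 0.006 0.006 0 0 0;0.65 0.006 0.006 0 0 0;0.69 0.006 0.006 0 0 0;0.71 0.006 0.006 0 0 0;0.71 0.006 0.006 0 0 0'; python3 -m pendant '0 0 0 0 0 0;0 0 0 0 0 0;0 0 0 0 0 0;0 0 0 0 0 0;0 0 0 0 0 0;0 0 0 0 0 0;0 0 0 0 0 0' -1 60;  python3 go.py; python3 -m pendant '-0.05 0 0 0 0 0;-0.15 0 0 0 0 0;-0.3 0 0 0 0 0;-0.45 0 0 0 0 0;-0.6 0 0 0 0 0;-0.75 0 0 0 0 0;-0.77 0 0 0 0 0;-0.77 0 0 0 0 0'; python3 go.py .4728 .3455 .215 98.5
```

```text
time: 25.2
ee_pos: [0.6501, 0.0025, 0.0253]
eef_rot: [0.697, 0.118, -0.697, 0.118]
ft_force: [-0.2, -0.5, 0.2]
width: 0.074
time: 25.9
ee_pos: [0.6499, 0.0034, 0.0251]
eef_rot: [-0.697, -0.118, 0.697, -0.118]
ft_force: [-0.4, 2.0, 2.1]
width: 0.0275
t 25.9 p [0.6499 0.0034 0.0251] jaw -70.8 q [-0.74  0.8   0.96  1.63 -0.72  1.11 -0.82] w 0.0275 f [-0.4  2.   2.1]
time: 26.7
ee_pos: [0.65, 0.0023, 0.218]
eef_rot: [0.698, 0.118, -0.697, 0.118]
ft_force: [-0.9, 0.6, -7.2]
width: 0.0278
t 26.7 p [0.65   0.0023 0.218 ] jaw -70.8 q [-0.81  0.62  1.12  1.46 -0.56  1.41 -0.92] w 0.0278 f [-0.9  0.6 -7.2]
shift [ 0.012 -1.529  0.219] turn [ 0.124 -0.001  0.   ] rows 7.724805245833932 1.241352835525717
```

```bash
python3 -m pendant '0 -0.12 0.017 0 0 0;0 -0.28 0.04 0 0 0;0 -0.45 0.065 0 0 0;0 -0.62 0.089 0 0 0;0 -0.765 0.11 0 0 0;0 -0.85 0.122 0 0 0;0 -0.85 0.122 0 0 0';python3 -m pendant '0 -0.15 0.02 0.03 0 0;0 -0.3 0.043 0.06 0 0;0 -0.45 0.065 0.09 0 0;0 -0.56 0.08 0.11 0 0;0 -0.62 0.09 0.124 0 0;0 -0.66 0.097 0.124 0 0;0 -0.679 0.097 0.124 0 0;0 -0.679 0.097 0.124 0 0'; python3 -m pendant '0 0 0 0 0 0;0 0 0 0 0 0;0 0 0 0 0 0'; python3 go.py .4728 .3455 .034 98.5
```

```text
time: 27.4
ee_pos: [0.5485, 0.1977, 0.2149]
eef_rot: [-0.695, -0.12, 0.698, -0.12]
ft_force: [0.8, 0.8, -6.1]
width: 0.0276
time: 28.2
ee_pos: [0.4727, 0.3451, 0.217]
eef_rot: [-0.705, -0.052, 0.705, -0.053]
ft_force: [0.1, -0.4, -5.4]
width: 0.0275
time: 28.5
ee_pos: [0.473, 0.3449, 0.2176]
eef_rot: [0.705, 0.052, -0.705, 0.052]
ft_force: [0.1, 0.6, -5.8]
width: 0.0277
t 28.5 p [0.473  0.3449 0.2176] jaw -81.5 q [-1.64  0.52  1.27  1.64 -0.5   1.36 -1.72] w 0.0277 f [ 0.1  0.6 -5.8]
shift [ 0.734 -0.003  0.001] turn [-0.001 -0.     0.   ] rows 3.6721958139185307 0.005198327438514348
```

```bash
python3 -m pendant '0.15 0 0 0 0 0;0.33 0 0 0 0 0;0.49 0 0 0 0 0;0.59 0 0 0 0 0;0.65 0 0 0 0 0;0.69 0 0 0 0 0;0.705 0 0 0 0 0;0.715 0 0 0 0 0'; python3 -m pendant '0.008 0 0 0 0 0;0.015 0 0 0 0 0;0.018 0 0 0 0 0;0.02 0 0 0 0 0;0.02 0 0 0 0 0;0.02 0 0 0 0 0'; python3 go.py
```

```text
time: 29.3
ee_pos: [0.4732, 0.346, 0.0395]
eef_rot: [0.706, 0.053, -0.705, 0.052]
ft_force: [0.2, 0.1, -5.5]
width: 0.0281
time: 29.9
ee_pos: [0.4727, 0.3457, 0.0339]
eef_rot: [0.705, 0.053, -0.705, 0.053]
ft_force: [-0.0, 0.6, -6.7]
width: 0.0278
t 29.9 p [0.4727 0.3457 0.0339] jaw -81.5 q [-1.5   0.7   1.05  1.81 -0.7   1.06 -1.6 ] w 0.0278 f [-0.   0.6 -6.7]
```

```bash
python3 -m pendant '0.003 0 0 0 0 0;0.006 0 0 0 0 0;0.006 0 0 0 0 0;0.006 0 0 0 0 0';python3 go.py .4728 .3455 .0331 98.5
python3 - <<'E'
from look import *
im,d=cap('side');cv2.imwrite('pics/turn.png',cv2.resize(im[90:210,170:370],None,fx=4,fy=4))
E
```

```text
time: 30.3
ee_pos: [0.4727, 0.3457, 0.033]
eef_rot: [-0.705, -0.053, 0.705, -0.052]
ft_force: [-4.3, -1.1, 5.8]
width: 0.0281
t 30.3 p [0.4727 0.3457 0.033 ] jaw -81.5 q [-1.5   0.7   1.05  1.81 -0.7   1.06 -1.6 ] w 0.0281 f [-4.3 -1.1  5.8]
shift [-0.     0.001 -0.   ] turn [0. 0. 0.] rows 0.004386713091612411 0.0051902678641781415
```

View pics/turn.png

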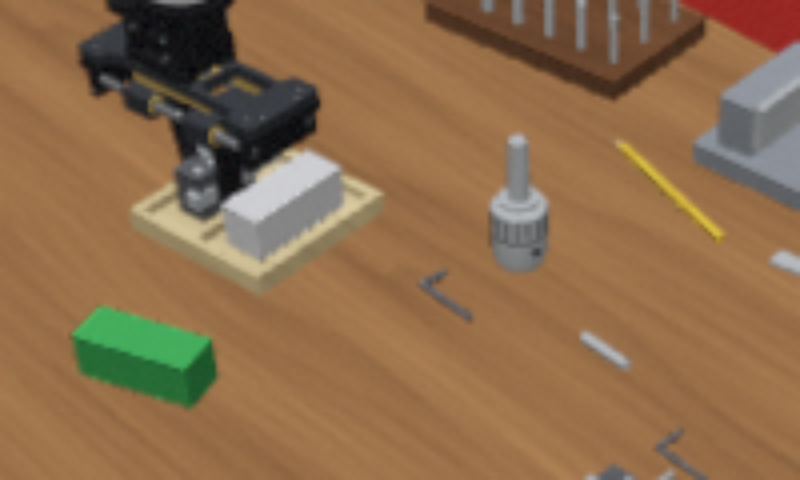

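The turning tool is on the floor of the narrow pocket at (200,185), with the bar beside it at (285,205). Contact was felt. Release it and move to the chuck.

```bash
python3 -m pendant '0 0 0 0 0 0;0 0 0 0 0 0;0 0 0 0 0 0;0 0 0 0 0 0' 0;  python3 -m pendant '-0.03 0 0 0 0 0;-0.1 0 0 0 0 0;-0.3 0 0 0 0 0;-0.5 0 0 0 0 0;-0.7 0 0 0 0 0;-0.75 0 0 0 0 0;-0.75 0 0 0 0 0'; python3 go.py .605 .126 .2 98.5
```

```text
time: 30.75
ee_pos: [0.4728, 0.3457, 0.0324]
eef_rot: [0.705, 0.053, -0.705, 0.052]
ft_force: [-0.4, -0.7, 0.0]
width: 0.0429
time: 31.45
ee_pos: [0.4738, 0.3459, 0.223]
eef_rot: [0.706, 0.054, -0.704, 0.051]
ft_force: [0.6, 0.8, 0.0]
width: 0.0438
t 31.45 p [0.4738 0.3459 0.223 ] jaw -81.5 q [-1.64  0.5   1.26  1.63 -0.49  1.37 -1.73] w 0.0438 f [0.6 0.8 0. ]
shift [ 0.09   0.948 -0.389] turn [ 0.    -0.002  0.002] rows 5.141958614128035 0.031101947944413576
```

```bash
python3 -m pendant '0 0.2 -0.082 0 0 0;0.05 0.4 -0.164 0 0 0;0.09 0.6 -0.246 0 0 0;0.09 0.8 -0.328 0 0 0;0.09 0.948 -0.389 0 0 0;0.09 0.948 -0.389 0 0 0;0.09 0.948 -0.389 0 0 0;0.09 0.948 -0.389 0 0 0'; python3 -m pendant '0 0 0 0 0 0;0 0 0 0 0 0'; python3 go.py .605 .126 .078 98.5
```

```text
time: 32.25
ee_pos: [0.6033, 0.1269, 0.1965]
eef_rot: [-0.705, -0.053, 0.706, -0.053]
ft_force: [-1.0, 0.9, -0.3]
width: 0.0435
time: 32.45
ee_pos: [0.6034, 0.1277, 0.197]
eef_rot: [-0.705, -0.054, 0.705, -0.053]
ft_force: [0.6, 0.0, -0.0]
width: 0.0435
t 32.45 p [0.6034 0.1277 0.197 ] jaw -81.3 q [-1.1   0.57  1.15  1.58 -0.53  1.35 -1.3 ] w 0.0435 f [ 0.6  0.  -0. ]
shift [ 0.476  0.008 -0.006] turn [0.002 0.    0.   ] rows 2.381333839023958 0.02273211537425998
```

```bash
python3 -m pendant '0.1 0.008 -0.006 0 0 0;0.22 0.008 -0.006 0 0 0;0.33 0.008 -0.006 0 0 0;0.42 0.008 -0.006 0 0 0;0.476 0.008 -0.006 0 0 0;0.476 0.008 -0.006 0 0 0;0.476 0.008 -0.006 0 0 0'; python3 -m pendant '0 0 0 0 0 0;0 0 0 0 0 0;0 0 0 0 0 0;0 0 0 0 0 0;0 0 0 0 0 0;0 0 0 0 0 0' -1 60;  python3 go.py; python3 -m pendant '-0.03 0 0 0 0 0;-0.1 0 0 0 0 0;-0.22 0 0 0 0 0;-0.36 0 0 0 0 0;-0.5 0 0 0 0 0;-0.58 0 0 0 0 0;-0.6 0 0 0 0 0;-0.6 0 0 0 0 0'; python3 go.py .5642 -.3615 .228 98.5
```

```text
time: 33.15
ee_pos: [0.6061, 0.1243, 0.0791]
eef_rot: [0.705, 0.053, -0.705, 0.053]
ft_force: [0.1, 0.5, 1.3]
width: 0.0434
time: 33.75
ee_pos: [0.6058, 0.1241, 0.0784]
eef_rot: [0.705, 0.053, -0.705, 0.053]
ft_force: [0.3, 1.5, 2.2]
width: 0.0157
t 33.75 p [0.6058 0.1241 0.0784] jaw -81.5 q [-1.03  0.68  1.04  1.69 -0.64  1.15 -1.23] w 0.0157 f [0.3 1.5 2.2]
time: 34.55
ee_pos: [0.6058, 0.1238, 0.2289]
eef_rot: [0.705, 0.053, -0.705, 0.052]
ft_force: [0.0, -0.4, -5.1]
width: 0.0158
t 34.55 p [0.6058 0.1238 0.2289] jaw -81.5 q [-1.1   0.55  1.17  1.53 -0.51  1.4  -1.31] w 0.0158 f [ 0.  -0.4 -5.1]
shift [0.002 1.895 0.452] turn [ 0.    -0.001  0.   ] rows 9.741427069354259 0.006433002898084439
```

```bash
python3 -m pendant '0 0.06 0.014 0 0 0;0 0.16 0.038 0 0 0;0 0.3 0.072 0 0 0;0 0.45 0.107 0 0 0;0 0.6 0.143 0 0 0;0 0.75 0.179 0 0 0;0 0.9 0.215 0 0 0;0 1 0.239 0 0 0'; python3 -m pendant '0 0.15 0.036 0 0 0;0 0.3 0.072 0 0 0;0 0.45 0.107 0 0 0;0 0.6 0.143 0 0 0;0 0.72 0.172 0 0 0;0 0.81 0.193 0 0 0;0 0.87 0.207 0 0 0;0 0.895 0.213 0 0 0'; python3 -m pendant '0 0 0 0 0 0;0 0 0 0 0 0;0 0 0 0 0 0'; python3 go.py .5642 -.3615 .0864 98.5
python3 - <<'E'
from look import *
im,d=cap('side');cv2.imwrite('pics/chuck.png',cv2.resize(im[100:300,270:530],None,fx=3,fy=3))
E
```

```text
time: 35.35
ee_pos: [0.5816, -0.1363, 0.2272]
eef_rot: [-0.705, -0.051, 0.706, -0.051]
ft_force: [-0.0, 0.1, -4.4]
width: 0.016
time: 36.15
ee_pos: [0.562, -0.3638, 0.2268]
eef_rot: [-0.704, -0.051, 0.706, -0.051]
ft_force: [0.1, -0.3, -4.4]
width: 0.0158
time: 36.45
ee_pos: [0.5647, -0.36, 0.228]
eef_rot: [-0.705, -0.053, 0.705, -0.053]
ft_force: [0.2, 0.3, -4.4]
width: 0.0158
t 36.45 p [ 0.5647 -0.36    0.228 ] jaw -81.4 q [-0.18  0.64  1.07  1.38 -0.56  1.45 -0.55] w 0.0158 f [ 0.2  0.3 -4.4]
shift [0.566 0.006 0.003] turn [0.001 0.    0.001] rows 2.8314916186968944 0.015572516839286524
```

View pics/chuck.png

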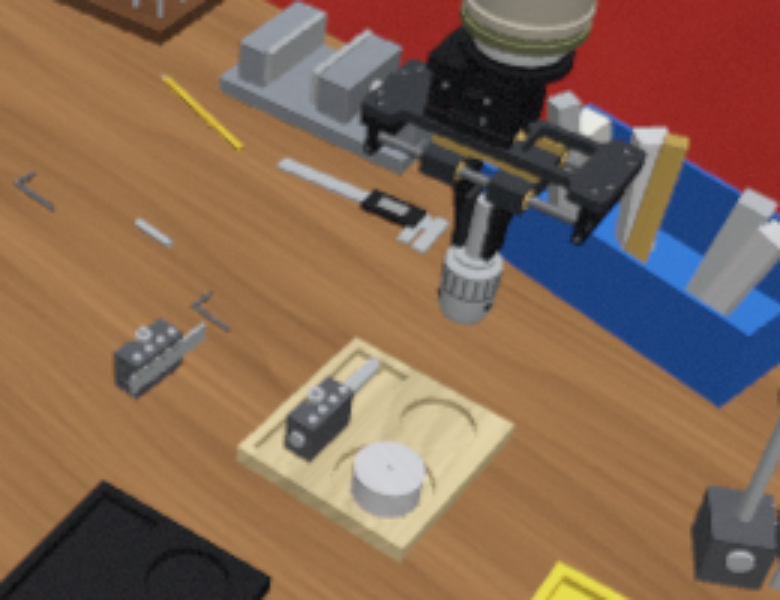

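The boring tool and disc sit well in the tray at (320,415) and (388,478), and the chuck is held at (470,280). It looks leaning, so I compare it with a projected vertical before lowering.

```bash
python3 - <<'E'
from look import *
c=vision.get_calibration('side')
p,_=cv2.projectPoints(np.array([[.565,-.36,.15],[.565,-.36,.26]]),np.array(c['rvec'],float),np.array(c['tvec'],float),np.array(c['camera_matrix']),None)
print(((p.reshape(-1,2)-[270,100])*3).round())
# axis: least-squares of cylinder slices from both cams
for n in('side','top'):
    d=np.load('side.npz')['d'] if n=='side' else cap('top')[1]
    W=world(n,d).reshape(-1,3)
    for lo in np.arange(.15,.215,.01):
        q=W[(np.hypot(W[:,0]-.565,W[:,1]+.36)<.05)&(W[:,2]>lo)&(W[:,2]<lo+.01)]
        if len(q)>8:print(n,round(lo,2),len(q),q[:,:2].mean(0).round(4),q[:,:2].min(0).round(3),q[:,:2].max(0).round(3))
E
```

```text
[[460. 309.]
 [483. 201.]]
side 0.15 32 [ 0.5537 -0.3691] [ 0.547 -0.381] [ 0.574 -0.347]
side 0.16 52 [ 0.5515 -0.368 ] [ 0.545 -0.382] [ 0.574 -0.348]
side 0.17 61 [ 0.5522 -0.3692] [ 0.543 -0.384] [ 0.572 -0.344]
side 0.18 66 [ 0.5521 -0.3691] [ 0.541 -0.383] [ 0.573 -0.345]
side 0.19 67 [ 0.553  -0.3684] [ 0.543 -0.383] [ 0.581 -0.341]
side 0.2 128 [ 0.5575 -0.3652] [ 0.543 -0.382] [ 0.585 -0.34 ]
side 0.21 37 [ 0.5574 -0.3626] [ 0.548 -0.378] [ 0.572 -0.346]
```

The chuck hangs upright: the projected vertical has the same lean, and the slices stay constant with height. Lower it.

```bash
python3 -m pendant '0.1 0.006 0.003 0 0 0;0.22 0.006 0.003 0 0 0;0.34 0.006 0.003 0 0 0;0.43 0.006 0.003 0 0 0;0.49 0.006 0.003 0 0 0;0.525 0.006 0.003 0 0 0;0.54 0.006 0.003 0 0 0;0.547 0.006 0.003 0 0 0'; python3 -m pendant '0.006 0 0 0 0 0;0.012 0 0 0 0 0;0.016 0 0 0 0 0;0.019 0 0 0 0 0;0.019 0 0 0 0 0;0.019 0 0 0 0 0'; python3 go.py .5642 -.3615 .0864 98.5
```

```text
time: 37.35
ee_pos: [0.564, -0.3631, 0.0921]
eef_rot: [0.705, 0.052, -0.705, 0.053]
ft_force: [-0.2, -0.7, -4.2]
width: 0.0157
time: 37.95
ee_pos: [0.5637, -0.363, 0.0868]
eef_rot: [0.705, 0.053, -0.705, 0.053]
ft_force: [-0.7, 0.6, -5.0]
width: 0.0153
t 37.95 p [ 0.5637 -0.363   0.0868] jaw -81.5 q [-0.15  0.75  0.98  1.53 -0.65  1.21 -0.48] w 0.0153 f [-0.7  0.6 -5. ]
shift [ 0.002 -0.006 -0.003] turn [ 0. -0.  0.] rows 0.03236250644888482 0.002733226221730483
```

```bash
python3 -m pendant '0.003 0 0 0 0 0;0.006 0 0 0 0 0;0.006 0 0 0 0 0;0.006 0 0 0 0 0'; python3 go.py .5642 -.3615 .0864 98.5
```

```text
time: 38.35
ee_pos: [0.564, -0.3632, 0.0864]
eef_rot: [0.706, 0.053, -0.705, 0.053]
ft_force: [-2.5, 2.7, 5.7]
width: 0.0156
t 38.35 p [ 0.564  -0.3632  0.0864] jaw -81.5 q [-0.15  0.75  0.98  1.53 -0.65  1.21 -0.48] w 0.0156 f [-2.5  2.7  5.7]
shift [ 0.    -0.006 -0.002] turn [ 0.    -0.001 -0.   ] rows 0.03335386427644789 0.008507373844014843
```

Floor contact felt. Release, lift, move clear and check.

```bash
python3 -m pendant '0 0 0 0 0 0;0 0 0 0 0 0;0 0 0 0 0 0;0 0 0 0 0 0' 0;  python3 -m pendant '-0.03 0 0 0 0 0;-0.1 0 0 0 0 0;-0.25 0 0 0 0 0;-0.4 0 0 0 0 0;-0.55 0 0 0 0 0;-0.65 0 0 0 0 0;-0.65 0 0 0 0 0'; python3 -m pendant '0 -0.15 0 0 0 0;0 -0.3 0 0 0 0;0 -0.45 0 0 0 0;0 -0.6 0 0 0 0;0 -0.75 0 0 0 0;0 -0.9 0 0 0 0;0 -1 0 0 0 0;0 -1 0 0 0 0'; python3 go.py
python3 - <<'E'
from look import *
for n in('top','side'):
    im,d=cap(n);W=world(n,d)
    cv2.imwrite('pics/end_%s.png'%n,cv2.resize(im[90:230,120:440] if n=='top' else im[100:300,190:450],None,fx=2.5,fy=2.5))
    def fr(T,yaw,off):
        R=np.array([[np.cos(yaw),np.sin(yaw)],[-np.sin(yaw),np.cos(yaw)]]);return (W[...,:2]-T)@R.T-off
    for nm,T,yw,off,rad,lo,hi in[('bar',(.4877,.3104),.148,(0,-.03),.055,.03,.06),('turn',(.4877,.3104),.148,(0,.037),.045,.044,.057),('disc',(.5152,-.3343),.1004,(-.038,-.032),.04,.03,.06),('chuck',(.5152,-.3343),.1004,(.046,-.032),.03,.1,.14),('bore',(.5152,-.3343),.1004,(-.026,.046),.045,.044,.057)]:
        P=fr(np.array(T),yw,np.array(off));m=(np.hypot(P[...,0],P[...,1])<rad)&(W[...,2]>lo)&(W[...,2]<hi)
        if m.sum()<5:print(n,nm,'few');continue
        q=(P[m]*1000).astype(np.float32);c_,wh,a=cv2.minAreaRect(q);print(n,nm,m.sum(),np.round(c_,1),np.round(wh,1),'z95',np.percentile(W[m][:,2],[50,95]).round(4))
    m=(np.hypot(W[...,0]-.434,W[...,1]+.137)<.05)&(W[...,2]>.036)&(W[...,2]<.047)
    print(n,'parting',cv2.minAreaRect((W[m][:,:2]*1000).astype(np.float32)))
E
```

```text
time: 38.75
ee_pos: [0.5637, -0.363, 0.0853]
eef_rot: [0.705, 0.053, -0.705, 0.053]
ft_force: [-0.5, -0.2, -0.4]
width: 0.0389
time: 39.45
ee_pos: [0.5643, -0.3646, 0.2534]
eef_rot: [0.707, 0.051, -0.703, 0.054]
ft_force: [-0.3, -0.6, -0.5]
width: 0.0434
time: 40.25
ee_pos: [0.5267, -0.1114, 0.2478]
eef_rot: [-0.705, -0.056, 0.705, -0.054]
ft_force: [-0.2, 0.1, 0.6]
width: 0.0436
t 40.25 p [ 0.5267 -0.1114  0.2478] jaw -81.1 q [-0.95  0.29  1.28  1.72 -0.28  1.35 -1.03] w 0.0436 f [-0.2  0.1  0.6]
top bar 646 [ 1.4 16.9] [74.9 96.2] z95 [0.0466 0.0504]
top turn 247 [-8.4 -2.1] [61.9 30.7] z95 [0.0509 0.055 ]
top disc 379 [-1.3 -2.6] [55.8 55.9] z95 [0.0393 0.0427]
top chuck 47 [-0.7 -1.6] [14.5 14.1] z95 [0.1197 0.1241]
top bore 226 [-0.6 -2.5] [28.2 60.2] z95 [0.0516 0.056 ]
top parting ((436.6998291015625, -137.43267822265625), (62.144012451171875, 26.404430389404297), 0.9784683585166931)
side bar 380 [ 0.8 15.9] [100.7  77.4] z95 [0.044  0.0488]
side turn 124 [-8.1 -1.6] [64.1 35.4] z95 [0.0491 0.0544]
side disc 376 [-1.3 -3.2] [57.4 56.9] z95 [0.0376 0.0404]
side chuck 60 [-1.  -2.6] [16.2 14.3] z95 [0.1143 0.1218]
side bore 215 [ 0.7 -2.7] [29.  64.7] z95 [0.05   0.0549]
side parting ((437.0200500488281, -138.2354736328125), (62.72074890136719, 30.238637924194336), 2.6755356788635254)
```

View pics/end_top.png

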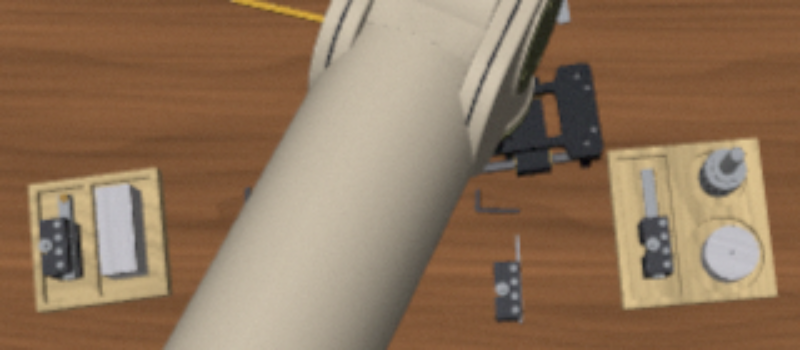

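View pics/end_side.png

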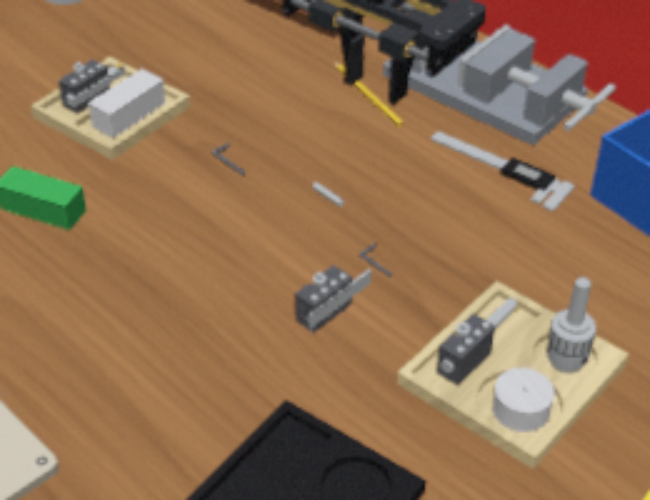

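All five pieces are in their pockets in both views: bar tray at (60,240) and (120,230) in the top crop, flange tray at (655,240), (732,252) and (723,170). The bar fit in the check took in the neighbouring tool and is not valid. The bar's release pose was 2 mm from the target, and its median height of 46 mm is right for the floor. Handing in.

```bash
python3 -m pendant '0 0 0 0 0 0;0 0 0 0 0 0;0 0 0 0 0 0'; python3 -c "from bench import close_job;print(close_job())"
```

```text
time: 40.65
ee_pos: [0.5265, -0.1169, 0.2478]
eef_rot: [-0.705, -0.052, 0.705, -0.052]
ft_force: [0.2, -0.4, 0.0]
width: 0.0436
the job is handed in; nothing more can be done
None
```

Both trays are made up and the job is handed in, at about 41 s of the 136 s allowed. I placed the pieces in the order bar, disc, boring tool, turning tool, chuck.

**Placing:** The disc, boring tool, turning tool and chuck were each lowered until the wrist force showed contact with the pocket floor. The bar was let go at most about 1 mm above its floor, without that contact.

**Last checks, both cameras:**
- **Disc, chuck and boring tool:** within about 3 mm of where I aimed.
- **Turning tool:** about 2 mm off across and 8 mm along from the pocket centre; I had aimed 10 mm off-centre along.
- **Heights:** all match pieces standing on the 8 mm floors.
- **Parting tool:** I did not touch it. Its block fits about 3 mm from my starting estimate, which came from a different fit, so I read that as measuring difference.

**Check that failed:** the final camera fit for the bar took in the turning tool next to it, so its position reading is not valid. The bar rests instead on its release pose, about 2 mm from target, its correct top height of 46 mm (38 mm bar on the 8 mm floor), and both pictures, which show it flat in the wide pocket.

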